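# Make up a cutting kit and a printing kit for the linocut class

### The job

Make up the two linocut kits in the wooden trays. Cutting tray (the nearly square one): swing the clamp bar right up, slide the lino block straight out along the clamping board until it is clear of the bar before lifting it, and lay the block flat, lino up, in the wide bay and the lino gouge in the narrow bay. Printing tray (the oblong one): set the baren, handle up, in the large bay and stand the squat ink jar in the small bay, never tipping the jar over.

Things in the scene. Friction and masses are not known exactly. Their poses are not given: they have to be found in the camera images.
- block_center (a point): Lino block: flat pale wood faced with grey lino, 90 (its x) x 60 (its y) x 16 mm, about 70 g. Point: its centre, 8 mm over its underside. It starts on the clamping board (underside 12 mm over the table), its x along the board's x, its rear (+x) end under the clamp bar; some 50 mm of its front end is free: grip that across the 60 mm.
- gouge_center (a point): Lino gouge lying on the table: wooden handle 64 x 28 x 24 mm high with flat underside, brass ferrule, thin steel blade; 104 mm long along its x (blade to +x), about 50 g. Point: middle of its length, 12 mm over its underside; the handle reaches from 52 mm behind the point to 12 mm ahead, so grip across y (28 mm) at the point.
- baren_center (a point): Baren (hand rubbing pad): a black disc of 84 mm diameter, 12 mm thick, with a pale wooden bar handle on top 66 long (its x) x 22 wide (its y) x 28 mm high; 40 mm high overall, about 120 g. The point is its centre, half-way up (20 mm over its underside). Grip the handle across its y.
- jar_center (a point): Squat round ink jar, white with a black lid: 48 mm diameter, 50 mm high, upright, about 110 g. The point is its centre, half-way up (25 mm). (The tall black ink bottles at the far edge are not meant.)
- cut_tray: Cutting tray, fixed, shallow, wooden, nearly square: 133 (its x) x 148 mm (y). Origin: centre of its underside. Floor 3 mm, rims and divider 4 mm wide, dark, tops 7 mm over the table. Wide bay (block) centred at tray x 0, y +28 mm, inside 125 (x) x 84 mm; narrow bay (gouge) centred at x 0, y -44 mm, inside 125 (x) x 52 mm. Both things lie lengthwise along tray x, either way round.
- print_tray: Printing tray, fixed, shallow, wooden, oblong: 116 (its x) x 188 mm (y). Origin: centre of its underside. Floor 3 mm, rims and divider 4 mm wide, dark, tops 7 mm over the table. Large bay (baren) centred at tray x 0, y +36 mm, inside 108 x 108 mm; small bay (ink jar) centred at x 0, y -56 mm, inside 108 (x) x 68 mm (y).
- jig: Clamping board, fixed plywood, 180 (its x) x 140 (y) x 12 mm; origin: centre of its underside; the -x end is the open front, towards which the block slides. A stop 8 mm high at x +46 to +54 mm and side fences 8 mm high (x +10 to +50, inner faces y +-35 mm) locate the block. Hinge axis of the clamp bar: along y at x +72 mm, 32 mm over the table.
- clamp_bar (a joint): Angle of the hinged aluminium clamp bar, rad: 0 flat, 1.5 mm over the block; 1.1 fully up (stop). Stiff hinge: it stays where left; raising takes about 3 to 4 N at the handle. The bar (116 mm long in y, 24 mm wide) lies across the block over board x +5 to +29 mm when down; an arm at each end (outer sides y +-58 mm) joins it to the hinge.
- clamp_handle (a point): Middle of the bar's handle: steel rod 10 mm thick, 56 mm long along the board's y, on two posts, its centre 32 mm over the bar. Bar down: at board x +17 mm, 68 mm over the table; it moves on a 66 mm arc about the hinge, up and back to +x. Pinch it from above, fingers closing along board x; the rod may turn between them.
There are look-alikes about, which are no part of the job. Leave any orange or purple look-alike of the part that bears baren_center alone.

How it is judged:
By the outcome, as a careful person would: the job done as asked, in the order asked, and still so for the second after the job is handed in, with the robot touching nothing.
It also fails if it takes over 128 s, if anything falls off the work surface, if the arm or the gripper's body presses on something with over 40 N, if the wrist force passes 120 N, or if a joint passes its speed limit or range.

### The arm

A 6-joint arm with a two-finger parallel gripper is mounted at the origin on the work surface. World frame = base frame: x ahead of the robot, y to its left, z up, the work surface at z = 0. Lengths are in m, angles in rad, forces in N, time in s.
With the tool pointing down it reaches from about 0.275 to 0.75 m from the base axis. Payload 10.2 kg.
Tool frame: the origin (TCP) lies at the very end of the fingers, on their centre line; the grasp point (between the pads) lies 19 mm behind it (tcp_to_grasp is the distance from the TCP to the grasp point, in m); z points along the fingers, y is the line along which they close (so a half turn about z gives the same grasp; the last joint's range is limited). The gripper opens to 88 mm and grips with 3 to 60 N. Pads are 18 mm wide; open, the fingers measure 123 mm over their backs; the gripper's body (75 mm by 187 mm) begins 45 mm behind the grasp point.
Start: joints at [-1.43, 0.313, 1.498, -0, 1.331, -0.223], TCP at [0.187, -0.491, 0.239] pointing down, gripper open.
Joint ranges: [-2.94, 2.94], [-0.97, 2.17], [0.19, 2.56], [-1.23, 4.37], [0.02, 3.11], [-2.88, 2.88]. Speed limits (rad/s): [2.39, 2.39, 3.01, 3.14, 3.14, 3.14].

### API

Orientations are given as a 3x3 rotation matrix whose columns are the frame's x, y, z axes.
In Python, from cell import * gives the robot as it stands. Calls block until the motion is done:
- movep(position, orientation): joint-space move of the TCP to a pose.
- move_linear(position, attitude=None, max_speed=0.15, force_limit=None): straight line of the TCP; attitude=None keeps the orientation; max_speed is the mean speed in m/s. With force_limit (N) it stops when the force on the tool has changed by that much, and returns True; else False.
- movej(angles): joint-space move.
- set_gripper(opening): finger opening in m; the grip force is fixed at half the most; returns when the fingers have stopped.
- dwell(seconds).
- inverse_kinematics(position, orientation): joint angles nearest the present ones, or None.
- state(): the state.
- snapshot(name): name is "scene" or "top"; returns a dict with "color" (400x640x3 uint8, blue, green, red), "camera_matrix" (3x3 intrinsics, pixels), "rvec" (rotation vector, rad) and "tvec" (3), from world to camera coordinates, as OpenCV has them. Camera axes: x right, y down, z forward; pixel columns grow to the right and rows downward; lengths in m; the calibration is good to about 2 mm. A picture is of the moment at which its call begins. There is no depth.
A pose or a line that the arm cannot do raises IKError and nothing moves.
- close_job(): hands the job in; it is judged then, once.
The state is a dict: "clock": time; "qpos": joint angles; "qd": joint speeds; "joint_torque": joint torques, N m; "ee_pos": TCP position; "orientation": TCP orientation; "contact_force": force on the tool from outside, world axes, zero at the start; "ft_torque": the same for the moment, N m; "opening": finger opening in m; "grasp_force": force on a finger pad.
Only numpy, scipy, OpenCV 4.12 (cv2) and the standard library are available. Lean on these libraries where they do the work, as an engineer would, in place of code of your own. Each camera call takes 0.05 s, during which the arm holds its last target. There are 200 camera calls.

## Working session

There is one attempt and no reset: what is moved stays moved. The work goes in short steps, each a Python script; the robot and the scene stay as the last script left them, time stands still between calls to the robot, and variables do not carry over. Pictures are saved under pics/ and viewed, at most 14 in all, crops included, and the job is handed in when it is done.

```bash
mkdir -p pics; cat > h.py <<'E'
from cell import *
import numpy as np, cv2
def pix2w(s,u,v,z):
    R=cv2.Rodrigues(np.array(s["rvec"],float))[0];t=np.array(s["tvec"],float).ravel()
    d=R.T@np.linalg.inv(np.array(s["camera_matrix"]))@np.array([u,v,1.]);c=-R.T@t
    return (c+d*(z-c[2])/d[2])
def w2pix(s,p):
    return cv2.projectPoints(np.array(p,float).reshape(-1,1,3),np.array(s["rvec"],float),np.array(s["tvec"],float),np.array(s["camera_matrix"],float),None)[0].reshape(-1,2)
def down(a):  # closing (tool y) at world angle a
    y=np.array([np.cos(a),np.sin(a),0]);z=np.array([0,0,-1.]);return np.column_stack([np.cross(y,z),y,z])
E
python3 - <<'E'
from h import *
import pickle
for n in("scene","top"):
    s=snapshot(n);pickle.dump(s,open(n+".pkl","wb"));cv2.imwrite(f"pics/{n}0.png",cv2.resize(s["color"],(800,500),interpolation=cv2.INTER_CUBIC))
    R=cv2.Rodrigues(np.array(s["rvec"]))[0];print(n,-R.T@np.array(s["tvec"]).ravel(),s["camera_matrix"])
print(state()["clock"])
E
```

```text
scene [ 1.03755842 -0.11626321  1.06675329] [[381.25954555   0.         319.7031276 ]
 [  0.         381.25954555 193.02634215]
 [  0.           0.           1.        ]]
top [ 0.26326693 -0.02215616  1.40534592] [[487.85626041   0.         312.86954353]
 [  0.         487.85626041 199.14124208]
 [  0.           0.           1.        ]]
0.1
```

View pics/top0.png

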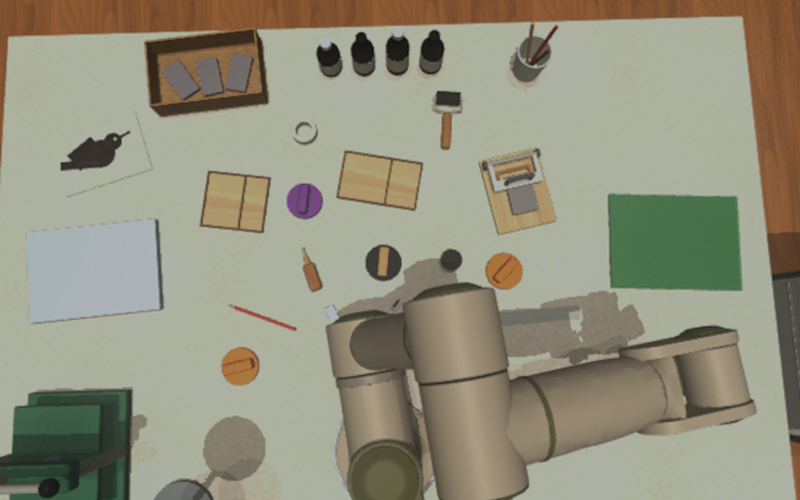

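View pics/scene0.png

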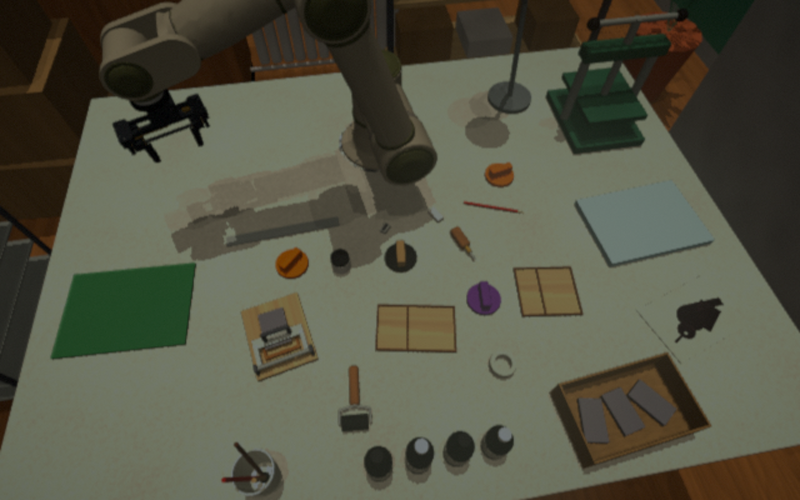

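Top view: nearly square tray at (235,202), oblong tray (380,181), board (517,190), gouge (311,270), black baren (383,262), jar (451,259). The look-alikes are orange and purple. I'll crop for precision.

```bash
python3 - <<'E'
import pickle,cv2
s=pickle.load(open("top.pkl","rb"))["color"]
# a: cols 155-345 rows 112-240 ; b: cols 285-450
cv2.imwrite("pics/a.png",cv2.resize(s[115:240,155:345],None,fx=4,fy=4,interpolation=cv2.INTER_CUBIC))
cv2.imwrite("pics/b.png",cv2.resize(s[110:235,285:455],None,fx=4.5,fy=4.5,interpolation=cv2.INTER_CUBIC))
E
```

```text
(no output)
```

View pics/a.png

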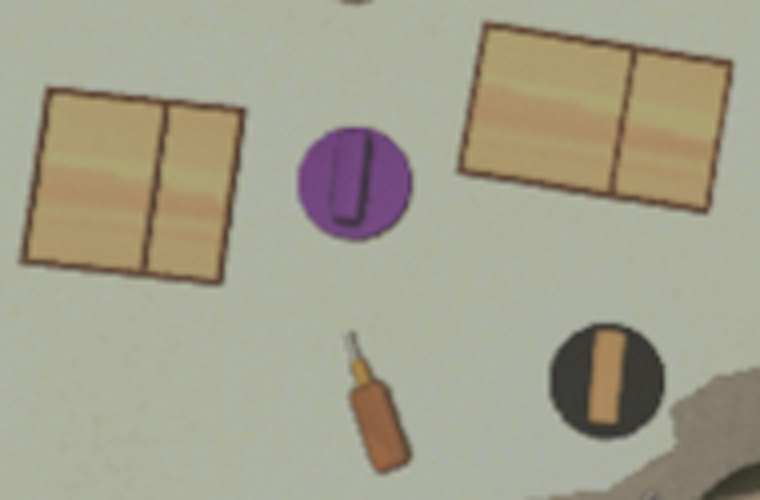

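View pics/b.png

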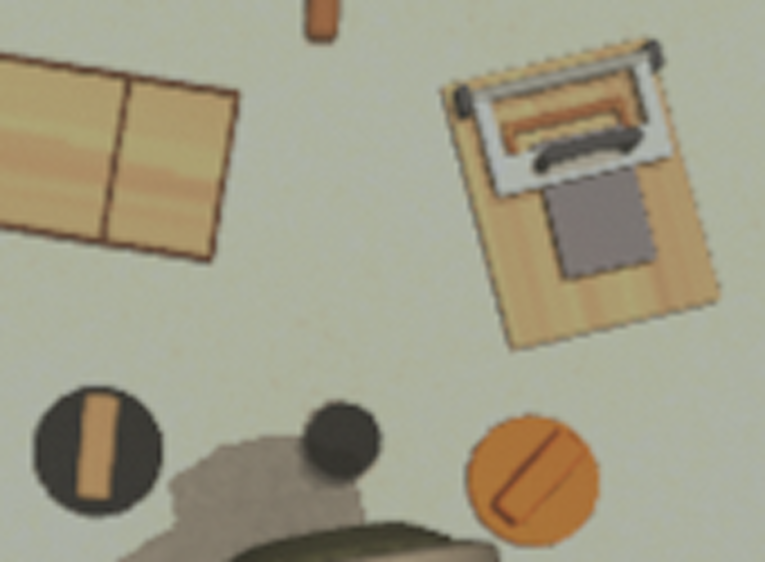

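```bash
cat > m.py <<'E'
from h import *
import pickle
s=pickle.load(open("top.pkl","rb"))
A=lambda x,y,z:pix2w(s,155+(x+.5)/4-.5,115+(y+.5)/4-.5,z)
B=lambda x,y,z:pix2w(s,285+(x+.5)/4.5-.5,110+(y+.5)/4.5-.5,z)
def rect(c,lx,ly,n): # c: +x+y, +x-y, -x-y, -x+y
    c=np.array(c)[:,:2];d=c[0]+c[1]-c[2]-c[3];e=c[0]+c[3]-c[1]-c[2]
    a1=np.arctan2(d[1],d[0]);a2=np.arctan2(-e[0],e[1])
    print(n,c.mean(0).round(4),"ang",a1.round(3),a2.round(3),"size",np.linalg.norm(d)/2,np.linalg.norm(e)/2)
rect([A(46,88,.007),A(245,107,.007),A(222,284,.007),A(22,263,.007)],.133,.148,"cut")
rect([A(485,23,.007),A(733,62,.007),A(710,212,.007),A(460,172,.007)],.116,.188,"print")
rect([B(440,90,.012),B(655,40,.012),B(720,300,.012),B(512,350,.012)],.18,.14,"jig")
g0,g1=A(394,468,.012),A(350,333,.012);d=g1-g0;print("gouge",(g0+g1)/2,np.linalg.norm(d),np.arctan2(d[1],d[0]))
print("baren",A(607,381,.012)); h0,h1=A(604,424,.04),A(609,329,.04);d=h1-h0;print((h0+h1)/2,np.linalg.norm(d),np.arctan2(d[1],d[0]))
print("jar",B(342,440,.05))
r0,r1=B(540,160,.068),B(640,138,.068);print("rod",(r0+r1)/2,np.linalg.norm(r1-r0))
b0,b1=B(562,279,.028),B(656,262,.028);print("blockfront",(b0+b1)/2,np.linalg.norm(b1-b0),np.arctan2(*(b1-b0)[:2]*[1,-1]))
E
python3 m.py
```

```text
cut [0.574  0.3382] ang -0.125 -0.13 size 0.13182475100805457 0.14725342583768516
print [ 0.6152 -0.0016] ang -0.181 -0.19 size 0.1137623343729997 0.1853068294477662
jig [ 0.5782 -0.3218] ang 0.198 0.207 size 0.17676210964153 0.14184939629646412
gouge [0.41040878 0.16504964 0.012     ] 0.10287951044400385 0.3014983254875139
baren [ 0.41942967 -0.00396767  0.012     ]
[ 0.41959694 -0.00407439  0.04      ] 0.0673941539214551 -0.07874575127148171
jar [ 0.41782423 -0.15623176  0.05      ]
rod [ 0.59397506 -0.316637    0.068     ] 0.06429444764102066
blockfront [ 0.52419965 -0.33307692  0.028     ] 0.061227855045625834 0.15226153511420318
```

```bash
cat >> h.py <<'E'
J=np.array([.5782,-.3218]);JA=.203
def jig(x,y=0,z=0):
    c,s_=np.cos(JA),np.sin(JA);return np.array([J[0]+c*x-s_*y,J[1]+s_*x+c*y,z])
def best(p,a):
    q0=np.array(state()["qpos"]);c=[]
    for k in(0,np.pi):
        q=inverse_kinematics(p,down(a+k))
        if q is not None:c.append((np.abs(np.array(q)-q0).max(),a+k))
    return down(min(c)[1])
def st():
    s=state();print("t%.1f"%s["clock"],np.round(s["ee_pos"],4),"F",np.round(s["contact_force"],1),"op %.4f g %.1f"%(s["opening"],s["grasp_force"]))
E
python3 - <<'E'
from h import *
set_gripper(.045)
H=lambda th:jig(.072+.0657*np.cos(np.radians(146.8)-th),0,.032+.0657*np.sin(np.radians(146.8)-th))-[0,0,.013]
p=H(0);R=best(p,JA)
movep(p+[0,0,.06],R);st()
move_linear(p,force_limit=8);st()
set_gripper(.0);st()
for th in np.linspace(0,1.1,9)[1:]:
    move_linear(H(th),max_speed=.06);st()
s=snapshot("scene");cv2.imwrite("pics/c.png",cv2.resize(s["color"][180:320,150:330],None,fx=4,fy=4,interpolation=cv2.INTER_CUBIC))
E
```

```text
t2.6 [ 0.5943 -0.3195  0.1155] F [ 0.3  0.1 -0.3] op 0.0452 g 0.0
t3.1 [ 0.595  -0.319   0.0559] F [-0.9 -0.   1.1] op 0.0449 g 0.0
t3.8 [ 0.5968 -0.318   0.0554] F [11.2  0.2 -3.1] op 0.0090 g 30.0
t4.0 [ 0.601  -0.3171  0.0616] F [ 7.5 -1.  -5.9] op 0.0087 g 30.0
t4.3 [ 0.6068 -0.3159  0.0684] F [ 3.  -1.7 -5.6] op 0.0092 g 30.0
t4.7 [ 0.6135 -0.3145  0.0745] F [-2.8 -0.3  0.6] op 0.0086 g 30.0
t5.0 [ 0.621  -0.313   0.0797] F [-6.3  2.1  6. ] op 0.0088 g 30.0
t5.2 [ 0.6296 -0.3115  0.0834] F [-4.8  2.   6.5] op 0.0092 g 30.0
t5.5 [ 0.6385 -0.3098  0.0856] F [-3.1  1.4  6.5] op 0.0086 g 30.0
t5.8 [ 0.6474 -0.308   0.0863] F [-1.9  0.4  6.2] op 0.0090 g 30.0
t6.2 [ 0.6564 -0.3061  0.0858] F [-0.9 -0.   5.1] op 0.0092 g 30.0
```

View pics/c.png

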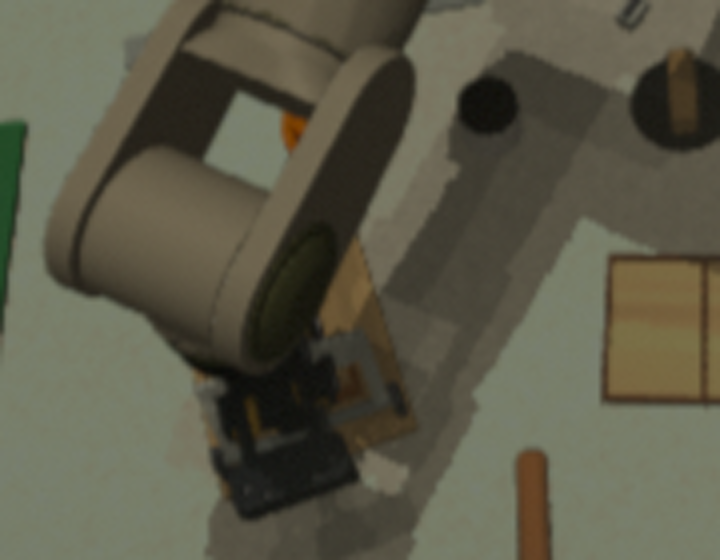

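The arm hides most of the bar; it appears up. I'll push gently to the stop, release, back off and look.

```bash
python3 - <<'E'
from h import *
e=np.array(state()["ee_pos"]);d=np.array([np.cos(JA),np.sin(JA),-.13])
print(move_linear(e+d*.012,max_speed=.03,force_limit=15));st()
set_gripper(.03);st()
e=np.array(state()["ee_pos"]);move_linear(e+[0,0,.06])
p=jig(-.1,0,.25);movep([.42,-.15,.3],best([.42,-.15,.3],JA+np.pi/2))
s=snapshot("top");cv2.imwrite("pics/d.png",cv2.resize(s["color"][110:235,285:455],None,fx=4.5,fy=4.5,interpolation=cv2.INTER_CUBIC));st()
E
```

```text
True
t6.5 [ 0.6579 -0.3059  0.0856] F [-4.9  0.5  6.2] op 0.0090 g 30.0
t7.0 [ 0.6578 -0.3057  0.0843] F [ 0.2 -0.   0.2] op 0.0299 g 0.0
t9.0 [ 0.4203 -0.1503  0.2995] F [ 0.8 -0.2 -0.1] op 0.0302 g 0.0
```

View pics/d.png

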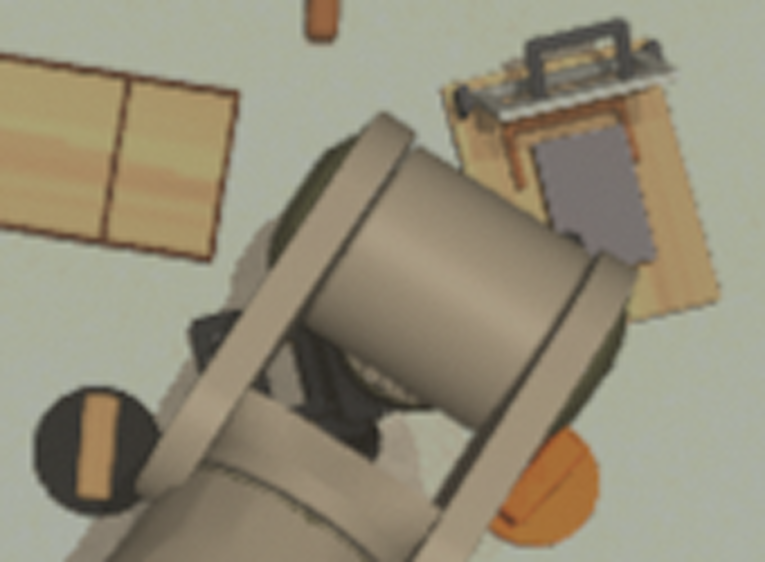

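```bash
cat >> m.py <<'E'
print("rod up",(B(528,42,.097)+B(630,22,.097))/2)
c=[B(535,148,.028),B(620,125,.028),B(656,262,.028),B(562,277,.028)];rect(c,0,0,"block")
E
python3 m.py|tail -2; python3 -c "
from h import *
print(jig(.079,0,.097))"
```

```text
rod up [ 0.66063211 -0.30764041  0.097     ]
block [ 0.5686 -0.3255] ang 0.172 0.184 size 0.08879791231305204 0.05894262337287576
[ 0.65557783 -0.30587292  0.097     ]
```

```bash
cat >> h.py <<'E'
def Rz(a):c,s=np.cos(a),np.sin(a);return np.array([[c,-s,0],[s,c,0],[0,0,1]])
CUT=(np.array([.574,.3382]),-.128);PRT=(np.array([.6152,-.0016]),-.186)
def tray(T,x,y,z=0):return np.r_[T[0]+(Rz(T[1])[:2,:2]@[x,y]),z]
E
python3 - <<'E'
from h import *
BA=.197; bx=np.array([np.cos(BA),np.sin(BA),0])
g=np.r_[.5686,-.3255,0]-.022*bx
R=best(g+[0,0,.0205],BA+np.pi/2)
set_gripper(.086);movep(g+[0,0,.09],R)
print(move_linear(g+[0,0,.0205],max_speed=.08,force_limit=6));st()
set_gripper(.05);st()
e=np.array(state()["ee_pos"])
move_linear(e-bx*.058,max_speed=.05);st()
s=snapshot("scene");cv2.imwrite("pics/e.png",cv2.resize(s["color"][160:320,150:330],None,fx=3.5,fy=3.5,interpolation=cv2.INTER_CUBIC))
R2=Rz(-.128-BA)@R;t=tray(CUT,-.022,.028,.1)
print(inverse_kinematics(t,R2),state()["qpos"])
E
```

```text
False
t12.1 [ 0.5473 -0.3301  0.0211] F [0.3 0.4 0.2] op 0.0860 g 0.0
t12.6 [ 0.5471 -0.3299  0.0207] F [-0.2  0.6  0.8] op 0.0598 g 29.9
t13.9 [ 0.4901 -0.3413  0.0207] F [-1.9 -1.3  3.1] op 0.0595 g 30.0
[ 4.10588258e-01  7.46465305e-01  1.18179473e+00 -4.44089210e-16
  1.21333261e+00  2.10938458e+00] [-8.04126389e-01  7.12602931e-01  1.48530228e+00 -4.57009751e-04
  9.43995702e-01  5.69785394e-01]
```

View pics/e.png

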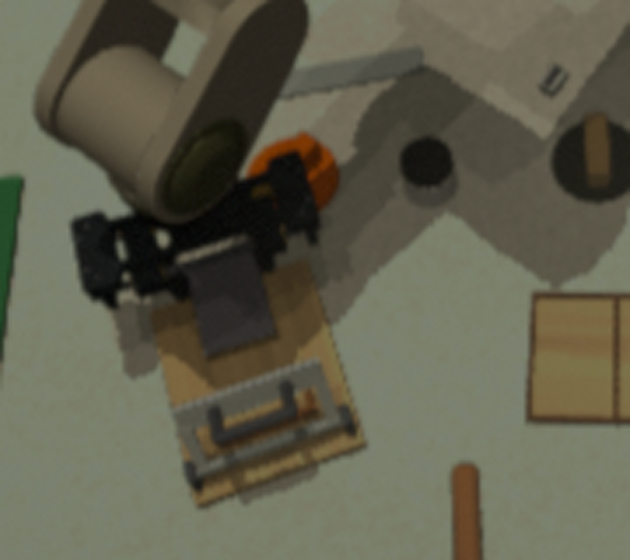

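The block is out and clear of the raised bar. Next I lift it and place it, then pick and place the gouge.

```bash
cat >> h.py <<'E'
def place(t,zfloor,op,up=.1):
    print("contact",move_linear(np.r_[t[:2],zfloor-.002],max_speed=.05,force_limit=3));st()
    set_gripper(op);e=np.array(state()["ee_pos"]);move_linear(e+[0,0,up]);st()
E
python3 - <<'E'
from h import *
BA=.197;R=np.array(state()["orientation"])
e=np.array(state()["ee_pos"]);move_linear(e+[0,0,.12])
t=tray(CUT,-.022,.028,.08);R2=Rz(-.128-BA)@R
movep(t,R2);st();place(t,.0117,.08)
# gouge
GA=.3015;g=np.r_[.4104,.165,0]
set_gripper(.055);Rg=best(g+[0,0,.05],GA+np.pi/2)
movep(g+[0,0,.09],Rg)
print(move_linear(g+[0,0,.010],max_speed=.08,force_limit=6));st()
set_gripper(.01);st()
e=np.array(state()["ee_pos"]);move_linear(e+[0,0,.08]);st()
t=tray(CUT,0,-.044,.08);movep(t,Rz(-.128-GA)@Rg);place(t,.013,.045)
movep([.42,.13,.3],best([.42,.13,.3],0))
s=snapshot("top");cv2.imwrite("pics/f.png",cv2.resize(s["color"][115:240,155:345],None,fx=4,fy=4,interpolation=cv2.INTER_CUBIC))
E
```

```text
t17.4 [0.5563 0.3681 0.0801] F [-0.1  0.  -1.2] op 0.0593 g 29.9
contact True
t18.7 [0.5556 0.3687 0.0117] F [-0.4  0.7  4.9] op 0.0595 g 29.9
t20.0 [0.5544 0.3682 0.1094] F [-0.2 -0.5  0.9] op 0.0800 g 0.0
False
t22.7 [0.4107 0.165  0.0104] F [-0.2  0.3  0.5] op 0.0548 g 0.0
t23.2 [0.4105 0.165  0.0101] F [0.1 0.4 1.5] op 0.0274 g 30.0
t23.9 [0.41   0.1649 0.0894] F [-0.  -1.  -0.8] op 0.0280 g 30.0
contact True
t26.0 [0.5683 0.2945 0.0132] F [-0.7 -0.9  5. ] op 0.0274 g 30.0
t27.2 [0.5671 0.2941 0.1111] F [ 0.1  0.  -0.6] op 0.0450 g 0.0
```

View pics/f.png

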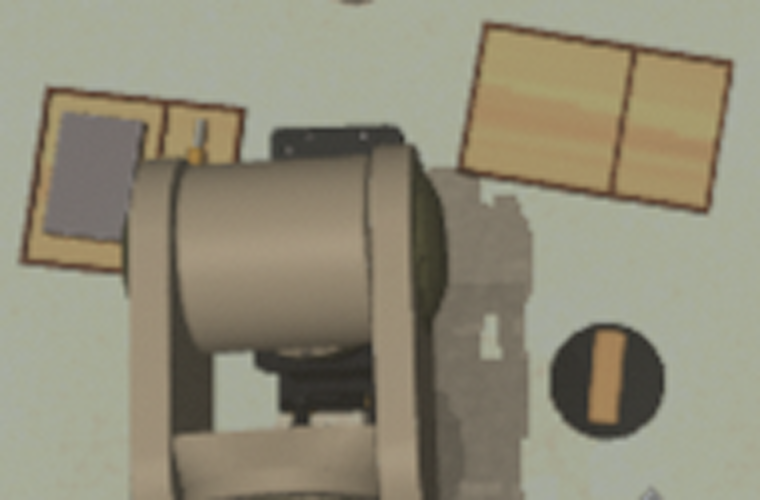

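Block and gouge are in their bays. Next come the baren and the jar.

```bash
python3 - <<'E'
from h import *
A=-.079;g=np.r_[.4195,-.004,0];set_gripper(.05)
R=best(g+[0,0,.05],A+np.pi/2);movep(g+[0,0,.1],R)
print(move_linear(g+[0,0,.0175],max_speed=.08,force_limit=6));st()
set_gripper(.005);st()
e=np.array(state()["ee_pos"]);move_linear(e+[0,0,.08]);st()
t=tray(PRT,0,.036,.1);movep(t,Rz(PRT[1]-A)@R);place(t,e[2]+.003,.045)
g=np.r_[.4178,-.1562,0];A=0
set_gripper(.08);R=best(g+[0,0,.1],A);movep(g+[0,0,.13],R)
print(move_linear(g+[0,0,.013],max_speed=.08,force_limit=6));st()
set_gripper(.03);st()
e=np.array(state()["ee_pos"]);move_linear(e+[0,0,.09]);st()
t=tray(PRT,0,-.056,.11);movep(t,Rz(PRT[1]-A)@R);place(t,e[2]+.003,.075)
movep([.33,-.3,.3],best([.33,-.3,.3],0));st()
s=snapshot("top");cv2.imwrite("pics/g.png",cv2.resize(s["color"][90:240,150:460],None,fx=2.5,fy=2.5,interpolation=cv2.INTER_CUBIC))
E
```

```text
False
t31.7 [ 0.4198 -0.0041  0.0179] F [-0.  -0.1  1. ] op 0.0500 g 0.0
t32.2 [ 0.4195 -0.004   0.0176] F [-0.7  0.   2.2] op 0.0218 g 29.6
t32.9 [ 0.4191 -0.0039  0.0969] F [-0.5 -0.6 -2.2] op 0.0220 g 29.7
contact True
t35.2 [0.6218 0.0338 0.0206] F [-0.2  0.3  5.3] op 0.0216 g 29.7
t36.5 [0.6205 0.034  0.1184] F [-0.7  0.4 -0.2] op 0.0449 g 0.0
False
t39.9 [ 0.418  -0.1563  0.0133] F [0.3 0.9 0.1] op 0.0796 g 0.0
t40.5 [ 0.4178 -0.1562  0.0131] F [ 0.2 -0.4  0.5] op 0.0473 g 30.0
t41.2 [ 0.4174 -0.1559  0.1023] F [-0.   0.3 -0.8] op 0.0472 g 30.0Traceback (most recent call last):
  File "<stdin>", line 13, in <module>
cell.IKError: the arm cannot take that pose within its joint ranges
```

```bash
python3 - <<'E'
from h import *
t=tray(PRT,0,-.056,.11);R=best(t,PRT[1]);print(inverse_kinematics(t,R),state()["qpos"])
movep(t,R);st();place(t,.0161,.075)
movep([.33,-.3,.3],best([.33,-.3,.3],0));st()
s=snapshot("top");cv2.imwrite("pics/g.png",cv2.resize(s["color"][90:240,150:460],None,fx=2.5,fy=2.5,interpolation=cv2.INTER_CUBIC))
E
```

```text
[-2.85994767e-01  6.11865298e-01  1.39341178e+00 -4.44089210e-16
  1.13631557e+00 -9.99947673e-02] [-6.21596622e-01  3.12603103e-01  1.89841391e+00  3.36072538e-05
  9.31926525e-01  2.51998106e+00]
t43.5 [ 0.6047 -0.0568  0.1098] F [ 0.2  0.7 -0.8] op 0.0468 g 30.0
contact True
t45.2 [ 0.6048 -0.0566  0.016 ] F [-0.5 -0.3  4.2] op 0.0474 g 30.0
t46.6 [ 0.6036 -0.0563  0.1139] F [-0.2  0.  -0.1] op 0.0749 g 0.0
t48.1 [ 0.3304 -0.2997  0.2995] F [ 0.1  0.1 -0.5] op 0.0751 g 0.0
```

View pics/g.png

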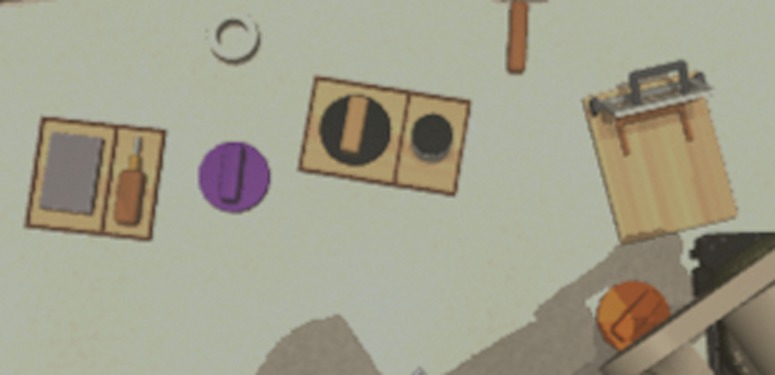

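All four items lie in their bays: block (72,173), gouge (130,185), baren (355,130) and jar (432,137). The bar is up and the look-alikes haven't moved.

```bash
python3 -c "
from h import *
print(close_job())"
```

```text
the job is handed in; nothing more can be done
None
```

Both kits are made up and the job was handed in at about 48 s on the robot's clock: the last overhead picture shows the block, gouge, baren and jar each in its bay with the clamp bar up; the verdict was not returned.

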